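Close the brass flange in its flip holder and turn it over

ROBOT

A 6-joint arm with a two-finger parallel gripper is mounted at the origin on the work surface. World frame = base frame: x ahead of the robot, y to its left, z up, the work surface at z = 0. Lengths are in m, angles in rad, forces in N, time in s.
With the tool pointing down it reaches from about 0.35 to 0.925 m from the base axis. Payload 6.4 kg.
Tool frame: the origin (TCP) lies midway between the tips of the shut fingers; the grasp point (between the pads) lies 19 mm behind it; z points along the fingers, y is the line along which they close (so a half turn about z gives the same grasp; the last joint's range is limited). The gripper opens to 85 mm and grips with 20 to 120 N. Pads are 22 mm wide; open, the fingers measure 114 mm over their backs; the gripper's body (76 mm by 85 mm) begins 54 mm behind the grasp point. The pads swing forward as they close: fully open they stand 13 mm farther back than shut.
Start: joints at [1.008, 0.245, 1.558, -0, 1.339, -0.174], TCP at [0.246, 0.601, 0.231] pointing down, gripper open.
Joint ranges: [-3.13, 3.13], [-1.02, 2.26], [0.13, 2.54], [-0.95, 4.09], [0.21, 2.88], [-2.74, 2.74]. Speed limits (rad/s): [2.57, 2.57, 3.14, 3.14, 3.14, 3.14].

INTERFACE

Orientations are given as a rotation vector (axis times angle).
In Python, from workcell import arm gives the robot as it stands.
- The arm moves only by the tool arm_command, never from a script. Its argument "targets" is text: rows parted by semicolons, each of 5 numbers parted by spaces: the finger opening in cm, from 0 to 8.54, then the shift along the tool's x, y, z in cm, then the turn about the tool's z in rad. A call has exactly 5 rows; each row shifts and turns the commanded pose from where the row before left it, along the tool's axes as they then stand; what a row does not reach is not made up. A row lasts 1/12 s, in which the tool goes at most 41.7 mm and 7.16 degrees, less where a joint would pass 70% of its speed; a pose out of reach is approached as far as the arm can. A call with a gripper value outside its range is refused whole. The fingers move at their own pace and stop on an object; "force" is the grip in N (left out, the last holds). Time passes only in rows, so rows that do not move let the fingers close, or fill a call up. It gives the time, the measured TCP pose, the force, the opening and the grip force at its end, in the units of the state.
- arm.observe(): the state, without advancing time (a new reading comes with each control period).
- arm.get_image(name): name is "scene" or "top"; returns a dict with "pixels" (400x640x3 uint8, red, green, blue), "depth" (400x640 float32, m along the optical axis (not along the pixel's ray), 0 where there is no reading), "K" (3x3 intrinsics, pixels), "rvec" (rotation vector, rad) and "tvec" (3), from world to camera coordinates, as OpenCV has them. Camera axes: x right, y down, z forward; pixel columns grow to the right and rows downward; lengths in m; the calibration is good to about 2 mm. A picture is of the moment at which its call begins.
- arm.hand_in(): hands the job in; it is judged then, once.
Trained networks look in a picture, given as the dict that the camera call returned (one of the last four; its "shot" number tells which), for a name from the list of things; names that differ only in an ending like _2 or _b are one class to them, and where a whole thing is asked for, a point or a joint stands for the part that bears it (a point fixed in the world has none). Each returns a list of dicts, best first, with "p" (0 to 1); they miss things now and then, are a little off and sometimes report something else, mostly with a low value. They report only what shows in the picture. A call takes as long as a camera call.
- arm.look_for(picture, name): "bbox" ([left, top, right, bottom] in pixels, round what is visible of it).
- arm.regions_of(picture, name): "region" (400x640 bool, what is visible of it) and "bbox" ([left, top, right, bottom] in pixels, round what is visible of it).
- arm.spot_point(picture, name): "location" ([row, column] in pixels: a listed point, or the origin of a listed thing).
The state is a dict: "t": time; "q": joint angles; "qvel": joint speeds; "joint_efforts": joint torques, N m; "ee_pos": TCP position; "tcp_rot": TCP orientation; "contact_force": force on the tool from outside, world axes, zero at the start; "moment": the same for the moment, N m; "width": finger opening in m; "grip_force": force on a finger pad.
Only numpy, scipy, OpenCV 4.12 (cv2) and the standard library are available. Lean on these libraries where they do the work, as an engineer would, in place of code of your own. Each camera call takes 0.05 s, during which the arm holds its last target. There are 200 camera calls.

TASK

One of the two open flip holders on the bench has the brass flange lying in it; the other has a steel one. Shut the lid of the holder with the brass flange down flat, then take that holder by its red bar and swing it right over until it is upside down against its stop, with the flange still shut inside. Leave the other holder as it is.

Things in the scene. Friction and masses are not known exactly. Their poses are not given: they have to be found in the camera images.
- stand: Fixed dark stand of the holder that has the brass flange; origin: centre of its underside, x and y as point pivot at the start. Foot plate 130 (x) x 160 (y) x 12 mm; two posts, 34 mm wide, 66 to 78 mm either side along y, up to 106 mm high. The two holders look alike and may stand in either place.
- brass_flange: Brass-coloured round flange, 56 mm across, 6 mm thick with a raised hub 30 mm across, 12 mm high in all; loose in the pocket of its holder (the steel flange in the other holder has the same shape). Origin: centre of its underside.
- pivot (a point): Centre of the blue tray that has the brass flange, on the pivot line, 90 mm above the bench. Tray 100 x 100 mm, from 12 mm below to 6 mm above this point, with a 66 mm square pocket 14 mm deep. Axes turn with the tray; at the start x points from the red bar towards the lid's hinge, y along the level pivot line, z up.
- turn (a joint): Angle of that tray about its pivot, rad: 0 at the start (upright, on a stop), 3.14 turned over, on the other stop. As it grows the red bar rises from its side, passes over the top and comes down on the far side. Stiff (0.22 N m), stays about where it is left.
- bar (a point): Middle of that holder's red bar: round, 12 mm thick, along y, 95 mm from the pivot line (at x = -95 mm, z = 0 in the frame of point pivot), 45 mm from the tray's edge. 74 mm of it is free between the two 10 mm arms that carry it.
- lid (a joint): Angle of that lid, rad: 0 shut flat on the tray, 1.57 upright; starts at 1.2 to 1.5, leaning a little to the red bar's side. Stiff (0.32 N m): stays where it is left, also upside down. Hinge line along y at x = +50 mm, z = +6.5 mm in the frame of point pivot, opposite the red bar.
- lid_edge (a point): Middle of that lid's free edge, on its outer face (with the yellow strip; up when shut), 100 mm from the hinge line. The lid is an aluminium frame 100 x 100 x 5 mm with a 40 mm square window in the middle: the 30 mm next to the free edge is solid. Axes turn with the lid: x from free edge to hinge, z out of the outer face.
- other_lid_edge (a point): The same point on the lid of the other holder (steel flange), which is to be left alone.
- other_bar (a point): Middle of the red bar of the other holder, to be left alone.

How it is judged:
By the outcome, as a careful person would: the job done as asked, in the order asked, and still so for the second after the job is handed in, with the robot touching nothing.
It also fails if it takes over 45 s, if anything falls off the work surface, if the arm or the gripper's body presses on something with over 40 N, if the wrist force passes 120 N, or if a joint passes its speed limit or range.

## Working session

There is one attempt and no reset: what is moved stays moved. The work goes in short steps, Python scripts to look and compute and a tool call to move; the robot and the scene stay as the last step left them, time stands still between calls to the robot, and variables do not carry over. Pictures are saved under pics/ and viewed, at most 10 in all, crops included, and the job is handed in when it is done.

Besides the shell and the picture viewer there is one more tool, called as name(argument=value, ...), one argument or row to a line, values as JSON. arm_command: Moves the arm, as the interface text tells. Its arguments: {"type":"object","properties":{"targets":{"type":"string"},"force":{"type":"number"}},"required":["targets"]}

```bash
mkdir -p pics; ls; cat > h.py <<'E'
import numpy as np, cv2
from workcell import arm
from scipy.spatial.transform import Rotation as R
def world(im,rc,d=None):
    r,c=rc; 
    if d is None:
        p=im["depth"][max(0,int(r)-1):int(r)+2,max(0,int(c)-1):int(c)+2]; p=p[p>0]; d=np.median(p) if p.size else np.nan
    v=np.linalg.inv(im["K"])@[c,r,1]*d
    return R.from_rotvec(np.ravel(im["rvec"])).inv().apply(v-np.ravel(im["tvec"]))
def save(im,n): cv2.imwrite("pics/"+n,im["pixels"][:,:,::-1])
E
python3 - <<'E'
from h import *
np.set_printoptions(precision=3,suppress=True)
for n in("scene","top"):
    im=arm.get_image(n); save(im,n+"0.png")
    for k in("brass_flange","pivot","bar","lid_edge","other_lid_edge","other_bar","stand"):
        for r in arm.spot_point(im,k)[:2]: print(n,k,round(r["p"],2),np.array(r["location"]),world(im,r["location"]))
    print(n,"camera", -R.from_rotvec(np.ravel(im["rvec"])).inv().apply(np.ravel(im["tvec"])))
print(arm.observe()["tcp_rot"])
E
```

```text
pics
scene brass_flange 0.48 [181.6 253.4] [ 0.574 -0.118  0.137]
scene pivot 0.81 [182.2 252.5] [ 0.548 -0.144  0.094]
scene bar 0.89 [149.5 261. ] [ 0.453 -0.18   0.093]
scene bar 0.5 [205.6 258.5] [ 0.547 -0.142  0.012]
scene lid_edge 0.86 [153.9 241.7] [ 0.562 -0.142  0.192]
scene other_lid_edge 0.82 [237.8 409.2] [0.602 0.2   0.188]
scene other_bar 0.97 [210.6 425.9] [0.462 0.207 0.095]
scene camera [0.952 0.213 0.695]
top brass_flange 0.73 [192.9 390.3] [ 0.53  -0.152  0.096]
top pivot 0.73 [187.2 391.9] [ 0.541 -0.155  0.096]
top bar 0.84 [238.3 404.9] [ 0.447 -0.176  0.096]
top bar 0.33 [229.1 190. ] [0.461 0.208 0.097]
top lid_edge 0.55 [166.3 397.5] [ 0.58  -0.166  0.098]
top other_lid_edge 0.9 [133. 182.] [ 0.668  0.263 -0.   ]
top other_bar 0.98 [228.8 193. ] [0.461 0.203 0.095]
top other_bar 0.7 [240.7 404.6] [ 0.443 -0.176  0.095]
top stand 0.94 [194.9 381.5] [ 0.527 -0.137  0.089]
top stand 0.65 [238.4 408.1] [ 0.447 -0.182  0.096]
top camera [0.413 0.009 0.799]
[0.607 3.082 0.   ]
```

View pics/scene0.png

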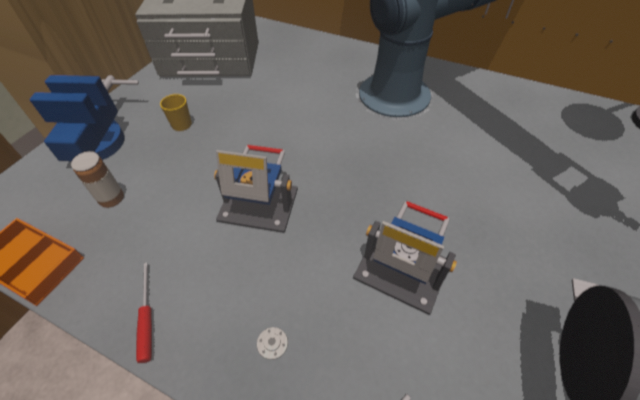

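View pics/top0.png

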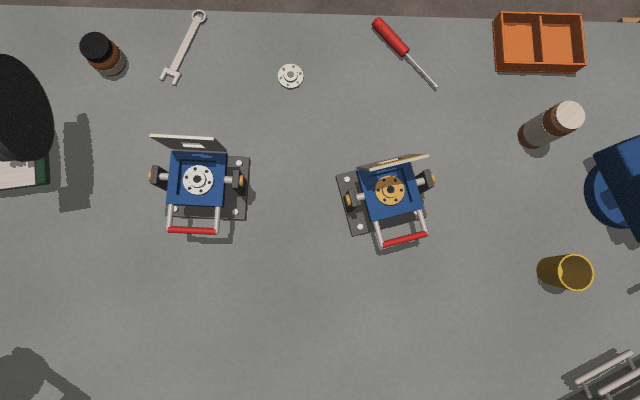

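The brass holder is the right one in the top view: bar at about (405,239), flange at (390,190), lid leaning at (395,160). The steel one sits at (197,180). Next I'll refine its axis and position.

```bash
python3 - <<'E'
from h import *
np.set_printoptions(precision=4,suppress=True)
for n in("scene","top"):
    im=arm.get_image(n); px=im["pixels"].astype(int)
    rr,cc=np.indices(im["depth"].shape)
    v=np.stack([cc,rr,np.ones_like(rr)],-1)@np.linalg.inv(im["K"]).T*im["depth"][...,None]
    W=R.from_rotvec(np.ravel(im["rvec"])).inv().apply((v-np.ravel(im["tvec"])).reshape(-1,3)).reshape(v.shape)
    near=(np.hypot(W[...,0]-.53,W[...,1]+.15)<.15)&(im["depth"]>0)
    red=near&(px[...,0]>140)&(px[...,1]<80)&(px[...,2]<80)&(W[...,2]>.07)
    P=W[red]; m=P.mean(0); d=np.linalg.svd(P-m)[2][0]; t=(P-m)@d
    print(n,"bar",m,d,np.degrees(np.arctan(-d[0]/d[1])),t.min(),t.max(),red.sum())
    print(" barmid",m+d*(t.min()+t.max())/2)
    blue=near&(px[...,2]>px[...,0]+40)&(px[...,2]>80)&(abs(W[...,2]-.096)<.004)
    if blue.sum()>20: print(" tray",blue.sum(),cv2.minAreaRect((W[blue][:,:2]*1000).astype(np.float32)))
    yel=near&(px[...,0]>130)&(px[...,1]>90)&(px[...,2]<90)&(W[...,2]>.15)
    print(" yellow",yel.sum(),W[yel].mean(0) if yel.any() else"", W[yel].max(0) if yel.any() else "")
    hi=near&(W[...,2]>.125)&(W[...,2]<.21)&(~yel)
    P=W[hi]; m=P.mean(0); print(" lid",hi.sum(),m,np.linalg.svd(P-m)[2][2],P[:,2].max())
E
```

```text
scene bar [ 0.4493 -0.1743  0.0949] [-0.2592  0.9658  0.0074] 15.025692140145244 -0.038748388363176685 0.03819768196308704 100
 barmid [ 0.4494 -0.1746  0.0949]
 tray 253 ((532.403564453125, -150.3760528564453), (86.68217468261719, 97.796630859375), 14.919204711914062)
 yellow 485 [ 0.5694 -0.1416  0.1808] [ 0.5841 -0.0985  0.194 ]
 lid 852 [ 0.5744 -0.1387  0.1569] [0.9297 0.2498 0.2707] 0.19602241410086219
top bar [ 0.4466 -0.1747  0.0964] [-0.2627  0.9649 -0.0017] 15.232286973167241 -0.04119264092353832 0.04062669972539108 235
 barmid [ 0.4467 -0.175   0.0964]
 tray 1070 ((534.5986328125, -151.84869384765625), (92.59051513671875, 100.02558898925781), 14.889289855957031)
 yellow 27 [ 0.5672 -0.1441  0.1923] [ 0.5787 -0.1005  0.1951]
 lid 402 [ 0.5686 -0.1389  0.1753] [-0.9254 -0.2509 -0.284 ] 0.19714100707287005
```

arm_command(
  targets="0 0 0 -2 0.115; 0 0 0 -2 0.115; 0 0 0 -2 0.115; 0 0 0 -2 0.115; 0 0 0 0 0.115",
  force=40,
)

```text
t: 1.32
ee_pos: [0.2474, 0.6031, 0.317]
tcp_rot: [1.464, 2.779, 0.013]
contact_force: [-0.5, -0.4, 1.0]
width: 0.0257
grip_force: 0.0
```

arm_command(
  targets="0 0 0 0 0.115; 0 0 0 0 0.115; 0 0 0 0 0.115; 0 -2 0.4 0 0; 0 -4 0.9 0 0",
)

```text
t: 1.73
ee_pos: [0.2732, 0.5482, 0.311]
tcp_rot: [-1.907, -2.496, -0.001]
contact_force: [1.6, -0.4, 0.2]
width: 0.0
grip_force: 0.0
```

arm_command(
  targets="0 -4 0.9 0 0; 0 -4 0.9 0 0; 0 -4 0.9 0 0; 0 -4 0.9 0 0; 0 -4 0.9 0 0",
)

```text
t: 2.15
ee_pos: [0.3702, 0.3637, 0.3115]
tcp_rot: [1.911, 2.493, 0.001]
contact_force: [0.2, 0.1, -0.4]
width: -0.0002
grip_force: 0.0
```

arm_command(
  targets="0 -4 0.9 0 0; 0 -4 0.9 0 0; 0 -4 0.9 0 0; 0 -4 0.9 0 0; 0 -4 0.9 0 0",
)

```text
t: 2.57
ee_pos: [0.4655, 0.182, 0.3116]
tcp_rot: [1.912, 2.492, 0.001]
contact_force: [1.5, 0.6, -0.2]
width: -0.0001
grip_force: 0.0
```

arm_command(
  targets="0 -4 0.9 0 0; 0 -4 0.9 0 0; 0 -4 0.9 0 0; 0 -4 0.9 0 0; 0 -4 0.9 0 0",
)

```text
t: 2.98
ee_pos: [0.5609, 0.0003, 0.3116]
tcp_rot: [1.912, 2.492, 0.001]
contact_force: [-0.7, -0.3, -0.1]
width: -0.0001
grip_force: 0.0
```

arm_command(
  targets="0 -3.5 0.8 0 0; 0 -3.5 0.8 0 0; 0 -3.5 0.8 0 0; 0 -2.5 0.6 0 0; 0 0 0 0 0",
)

```text
t: 3.4
ee_pos: [0.6241, -0.1198, 0.3106]
tcp_rot: [1.918, 2.488, -0.002]
contact_force: [-0.5, -0.1, 0.3]
width: 0.0
grip_force: 0.0
```

arm_command(
  targets="0 0 0 3 0; 0 0 0 4 0; 0 0 0 4 0; 0 0 0 2 0; 0 0 0 0 0",
)

```text
t: 3.82
ee_pos: [0.619, -0.1134, 0.1746]
tcp_rot: [-1.905, -2.484, 0.005]
contact_force: [0.2, 0.5, -0.8]
width: -0.0001
grip_force: 0.0
```

```bash
python3 - <<'E'
from h import *
print(arm.observe()["ee_pos"],arm.observe()["tcp_rot"])
im=arm.get_image("scene"); cv2.imwrite("pics/s1.png",cv2.resize(im["pixels"][80:260,150:450,::-1],None,fx=2.5,fy=2.5))
E
```

```text
[ 0.61904079 -0.11342864  0.17458503] [-1.90469886 -2.48383691  0.00520212]
```

View pics/s1.png

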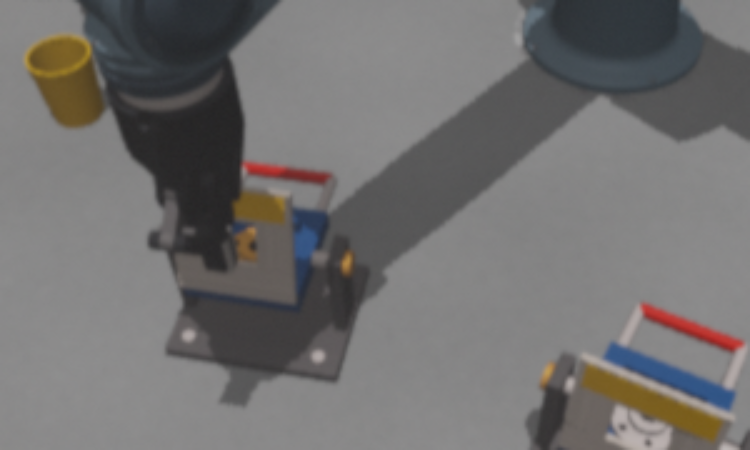

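arm_command(
  targets="0 -0.7 -2 -0.5 0; 0 -0.7 -2.1 0 0; 0 0 -1.15 0.4 0; 0 0 -1.15 0.5 0; 0 0 -1.0 0.8 0",
)

```text
t: 4.28
ee_pos: [0.5579, -0.1494, 0.175]
tcp_rot: [1.906, 2.484, 0.005]
contact_force: [2.5, -0.3, 4.1]
width: 0.0003
grip_force: 1.8
```

arm_command(
  targets="0 0 -1 0.8 0; 0 0 -0.75 1.05 0; 0 0 -0.7 1.05 0; 0 0 -0.6 1.6 0; 0 0 -0.3 1.0 0",
)

```text
t: 4.7
ee_pos: [0.5245, -0.1583, 0.1174]
tcp_rot: [1.908, 2.487, 0.0]
contact_force: [-1.4, -2.2, 5.0]
width: -0.0002
grip_force: 2.2
```

arm_command(
  targets="0 0 0 0.3 0; 0 0 0 0.2 0; 0 0 0 0.2 0; 0 0 0 0 0; 0 0 0 0 0",
)

```text
t: 5.12
ee_pos: [0.5235, -0.1572, 0.1081]
tcp_rot: [1.911, 2.491, 0.0]
contact_force: [-0.9, -2.8, 3.3]
width: -0.0002
grip_force: 2.0
```

arm_command(
  targets="0 0 0 0.3 0; 0 0 0 0.3 0; 0 0 0 0.2 0; 0 0 0 0 0; 0 0 0 0 0",
)

```text
t: 5.53
ee_pos: [0.5233, -0.1572, 0.101]
tcp_rot: [1.911, 2.492, -0.001]
contact_force: [-6.0, -0.8, 14.2]
width: 0.0002
grip_force: 7.3
```

arm_command(
  targets="0 0 0 0.2 0; 0 0 0 0.1 0; 0 0 0 0 0; 0 0 0 0 0; 0 0 0 -1 0",
)

```text
t: 5.95
ee_pos: [0.5226, -0.1563, 0.1067]
tcp_rot: [-1.912, -2.492, -0.001]
contact_force: [0.5, 0.1, -0.6]
width: 0.0003
grip_force: 0.0
```

arm_command(
  targets="0 0 0 -3 0; 0 0 0 -3 0; 8.5 0 0 -1 0; 8.5 0 -2 0 0; 8.5 0 -3 0 0",
)

```text
t: 6.37
ee_pos: [0.4753, -0.1693, 0.1765]
tcp_rot: [1.909, 2.494, 0.002]
contact_force: [-0.7, -0.9, -0.7]
width: 0.0358
grip_force: 0.0
```

arm_command(
  targets="8.5 0 -2.5 0 0; 8.5 0 0 0 0; 8.5 0 0 0 0; 8.5 0 0 0 0; 8.5 0 0 0 0",
)

```text
t: 6.78
ee_pos: [0.4509, -0.1759, 0.176]
tcp_rot: [-1.911, -2.493, -0.001]
contact_force: [0.3, -0.3, -0.4]
width: 0.0851
grip_force: 0.0
```

```bash
python3 - <<'E'
from h import *
print(arm.observe()["ee_pos"],arm.observe()["tcp_rot"],arm.observe()["width"])
np.set_printoptions(precision=4,suppress=True)
for n in ("scene","top"):
    im=arm.get_image(n); 
    if n=="scene": cv2.imwrite("pics/s2.png",cv2.resize(im["pixels"][80:260,150:350,::-1],None,fx=3,fy=3))
    for k in ("lid_edge","bar"):
        for r in arm.spot_point(im,k)[:1]: print(n,k,r["p"],r["location"],world(im,r["location"]))
E
```

```text
[ 0.45090342 -0.17593505  0.1759698 ] [-1.91133132e+00 -2.49280041e+00 -7.09200215e-04] 0.0850721306192718
scene lid_edge 0.86 [158.9, 262.6] [ 0.404  -0.2195 -0.0008]
scene bar 0.83 [149.0, 264.3] [ 0.4494 -0.1738  0.0934]
top lid_edge 0.65 [213.0, 395.8] [ 0.4922 -0.1592  0.1028]
top bar 0.79 [240.8, 406.4] [ 0.4426 -0.1791  0.0956]
```

View pics/s2.png

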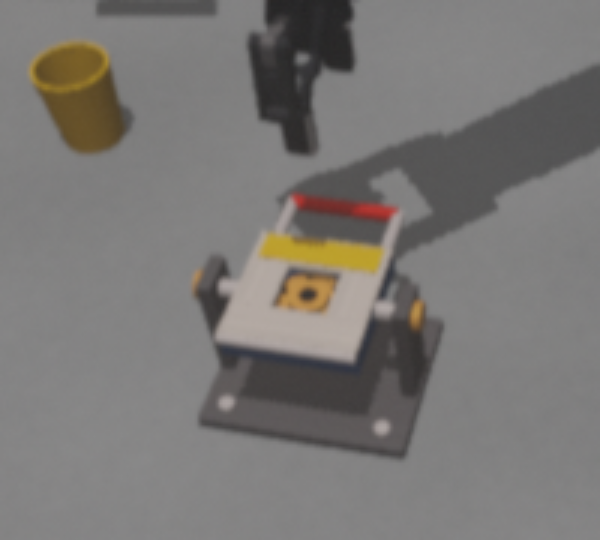

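arm_command(
  targets="4 0 -0.3 0 0; 4 0 0 0 0; 4 0 0 0 0; 4 0 0 2 0; 4 0 0 2.5 0",
)

```text
t: 7.5
ee_pos: [0.4491, -0.1782, 0.1331]
tcp_rot: [1.909, 2.488, 0.0]
contact_force: [0.2, 0.3, -1.0]
width: 0.0401
grip_force: 0.0
```

arm_command(
  targets="4 0 0 2.5 0; 4 0 0 2.5 0; 4 0 0 1 0; 4 0 0 0 0; 4 0 0 0 0",
)

```text
t: 7.92
ee_pos: [0.4476, -0.1771, 0.0716]
tcp_rot: [-1.912, -2.492, -0.0]
contact_force: [0.6, -0.2, 1.1]
width: 0.0401
grip_force: 0.0
```

arm_command(
  targets="0 0 0 0 0; 0 0 0 0 0; 0 0 0 0 0; 0 0 0 0 0; 0 0 0 0 0",
  force=40,
)

```text
t: 8.33
ee_pos: [0.4474, -0.1781, 0.0731]
tcp_rot: [1.911, 2.493, -0.003]
contact_force: [-6.6, -1.9, 5.8]
width: 0.0107
grip_force: 39.0
```

arm_command(
  targets="0 0 0.05 -0.99 0; 0 0 0.16 -0.98 0; 0 0 0.26 -0.96 0; 0 0 0.36 -0.93 0; 0 0 0.45 -0.89 0",
)

```text
t: 8.75
ee_pos: [0.4577, -0.1753, 0.1195]
tcp_rot: [-1.909, -2.492, 0.01]
contact_force: [-10.0, -7.7, -0.3]
width: 0.0106
grip_force: 39.0
```

arm_command(
  targets="0 0 0.54 -0.83 0; 0 0 0.63 -0.77 0; 0 0 0.70 -0.70 0; 0 0 0.77 -0.63 0; 0 0 0.83 -0.54 0",
)

```text
t: 9.17
ee_pos: [0.4903, -0.1668, 0.1573]
tcp_rot: [-1.908, -2.489, 0.015]
contact_force: [-22.2, -1.9, 24.2]
width: 0.0107
grip_force: 40.9
```

```bash
python3 - <<'E'
from h import *
o=arm.observe();print(o["ee_pos"],o["tcp_rot"],o["width"],o["contact_force"],o["moment"])
im=arm.get_image("scene"); cv2.imwrite("pics/s3.png",cv2.resize(im["pixels"][80:260,150:350,::-1],None,fx=3,fy=3))
E
```

```text
[ 0.49033099 -0.16676154  0.15734511] [-1.90765423 -2.48899561  0.01474479] 0.01065373106463312 [-22.21168551  -1.90518854  24.23931627] [-0.39250868  3.75916295 -0.01224979]
```

View pics/s3.png

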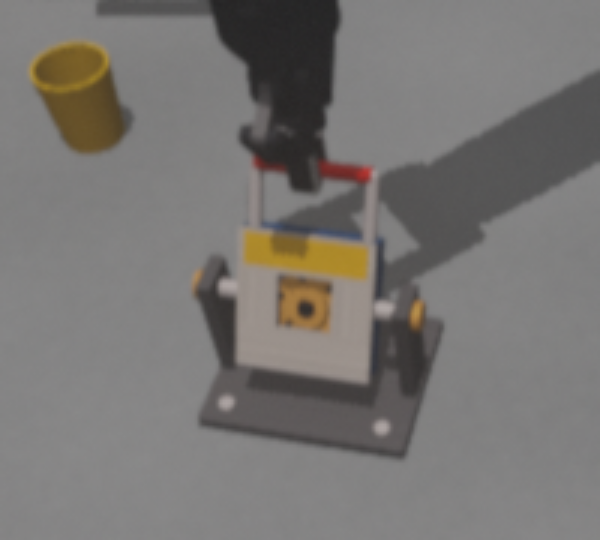

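arm_command(
  targets="0 0 0.64 -0.65 0; 0 0 0.93 -0.36 0; 0 0 0.96 -0.26 0; 0 0 0.98 -0.16 0; 0 0 0.99 -0.05 0",
)

```text
t: 9.63
ee_pos: [0.537, -0.1543, 0.171]
tcp_rot: [1.911, 2.491, -0.004]
contact_force: [-2.7, -2.7, -4.9]
width: 0.0106
grip_force: 40.5
```

Forces are now low; continue the arc.

arm_command(
  targets="0 0 0.99 0.05 0; 0 0 0.98 0.16 0; 0 0 0.96 0.26 0; 0 0 0.93 0.36 0; 0 0 0.89 0.45 0",
)

```text
t: 10.05
ee_pos: [0.5833, -0.1418, 0.1573]
tcp_rot: [1.911, 2.491, -0.003]
contact_force: [-3.9, -4.7, 3.1]
width: 0.01
grip_force: 43.7
```

arm_command(
  targets="0 0 0.83 0.54 0; 0 0 0.77 0.63 0; 0 0 0.70 0.70 0; 0 0 0 0 0; 0 0 0 0 0",
)

```text
t: 10.47
ee_pos: [0.6061, -0.1357, 0.1377]
tcp_rot: [1.91, 2.49, 0.0]
contact_force: [3.4, -4.2, -0.1]
width: 0.0104
grip_force: 44.5
```

arm_command(
  targets="0 0 0.63 0.77 0; 0 0 0.54 0.83 0; 0 0 0.45 0.89 0; 0 0 0.36 0.93 0; 0 0 0 0 0",
)

```text
t: 10.88
ee_pos: [0.6258, -0.1304, 0.1021]
tcp_rot: [1.91, 2.489, 0.002]
contact_force: [3.8, -5.3, 1.3]
width: 0.01
grip_force: 46.4
```

arm_command(
  targets="0 0 0.26 0.96 0; 0 0 0.16 0.98 0; 0 0 0.05 0.9 0; 0 0 0 0 0; 0 0 0 0 0",
)

```text
t: 11.3
ee_pos: [0.6309, -0.1291, 0.0743]
tcp_rot: [1.909, 2.487, 0.004]
contact_force: [6.1, -5.4, -2.3]
width: 0.0102
grip_force: 48.1
```

arm_command(
  targets="0 0 0 0.1 0; 0 0 0 0.1 0; 0 0 0 0.1 0; 0 0 0 0 0; 0 0 0 0 0",
)

```text
t: 11.72
ee_pos: [0.6309, -0.1291, 0.0724]
tcp_rot: [1.909, 2.487, 0.004]
contact_force: [4.5, -3.8, 3.1]
width: 0.0103
grip_force: 48.6
```

arm_command(
  targets="0 0 0 0.1 0; 0 0 0 0.1 0; 0 0 0 0.1 0; 0 0 0 0 0; 0 0 0 0 0",
)

```text
t: 12.13
ee_pos: [0.631, -0.1291, 0.0697]
tcp_rot: [1.909, 2.488, 0.004]
contact_force: [4.4, -3.2, 3.6]
width: 0.0104
grip_force: 48.8
```

arm_command(
  targets="0 0 0 0.15 0; 0 0 0 0.15 0; 0 0 0 0.1 0; 0 0 0 0 0; 0 0 0 0 0",
)

```text
t: 12.55
ee_pos: [0.631, -0.1291, 0.0688]
tcp_rot: [1.909, 2.489, 0.002]
contact_force: [-5.2, -1.0, 21.5]
width: 0.0104
grip_force: 50.4
```

arm_command(
  targets="0 0 0 -0.2 0; 4 0 0 0 0; 4 0 0 0 0; 4 0 0 0 0; 4 0 0 0 0",
)

```text
t: 12.97
ee_pos: [0.6276, -0.1276, 0.0648]
tcp_rot: [-1.91, -2.491, 0.0]
contact_force: [-0.4, 0.1, -0.3]
width: 0.0395
grip_force: 0.0
```

arm_command(
  targets="4 0 0 -2 0; 4 0 0 -3 0; 4 0 0 -4 0; 4 0 0 -4 0; 4 0 0 0 0",
)

```text
t: 13.38
ee_pos: [0.6328, -0.1298, 0.2057]
tcp_rot: [1.903, 2.482, 0.007]
contact_force: [0.4, -1.2, 1.7]
width: 0.0397
grip_force: 0.0
```

arm_command(
  targets="4 3 0 0 0; 4 4 0 0 0; 4 4 0 0 0; 4 3 0 0 0; 4 0 0 0 0",
)

```text
t: 13.8
ee_pos: [0.5902, 0.0117, 0.195]
tcp_rot: [-1.904, -2.495, -0.0]
contact_force: [-0.1, 0.9, 0.0]
width: 0.0403
grip_force: 0.0
```

```bash
python3 - <<'E'
from h import *
np.set_printoptions(precision=4,suppress=True)
print(arm.observe()["ee_pos"],arm.observe()["contact_force"])
for n in ("scene","top"):
    im=arm.get_image(n); px=im["pixels"].astype(int)
    if n=="scene": cv2.imwrite("pics/s4.png",cv2.resize(im["pixels"][80:260,150:350,::-1],None,fx=3,fy=3))
    P=np.array([world(im,(r,c)) for r,c in np.argwhere((px[...,0]>140)&(px[...,1]<80)&(px[...,2]<80))])
    P=P[np.hypot(P[:,0]-.63,P[:,1]+.128)<.06]; print(n,len(P),P.mean(0),P.max(0))
    B=np.array([world(im,(r,c)) for r,c in np.argwhere((px[...,2]>px[...,0]+40)&(px[...,2]>80))])
    B=B[(np.hypot(B[:,0]-.54,B[:,1]+.15)<.06)&(B[:,2]>.09)]; m=B.mean(0); print(" blue",len(B),m,np.linalg.svd(B-m)[2][2])
E
```

```text
[0.5902 0.0117 0.195 ] [-0.0502  0.8608  0.0257]
scene 192 [ 0.6316 -0.124   0.0951] [ 0.6452 -0.0856  0.0983]
 blue 1348 [ 0.5421 -0.1482  0.1026] [-0.0024 -0.0029 -1.    ]
top 202 [ 0.6303 -0.1294  0.0964] [ 0.6442 -0.0926  0.0977]
 blue 2406 [ 0.5381 -0.1503  0.1031] [-0.0035  0.0008  1.    ]
```

View pics/s4.png

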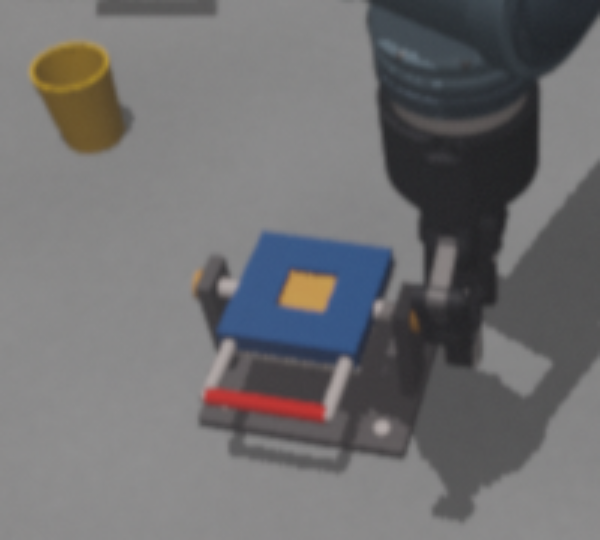

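The tray is level and upside down, the brass shows through its floor window, and the gripper is clear.

```bash
python3 -c "from workcell import arm; print(arm.hand_in())"
```

```text
the job is handed in; nothing more can be done
None
```

I shut the brass flange's lid, swung that holder over by its red bar onto its far stop with the flange inside, left the steel holder alone, and handed the job in at about 14 s; no verdict was returned.

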